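# Purge the air line with the key switch

### The job

Purge the air line: take the key with the square head out of the wooden key block, push its blade fully home into the lock on top of the grey air supply box, easing it past the stiff pins, and turn it a quarter turn clockwise (seen from above) up to its stop. The lock springs back when let go, so finish while still holding the key turned in your grip. Leave the round-headed key in its slot and the chisel, the toe bone and the rock where they are.

Things in the scene. Friction and masses are not known exactly. Their poses are not given: they have to be found in the camera images.
- square_key_center (a point): Centre of the square black head of the loose key to use (60 g), standing upright, blade down, in either slot of the key block. x along the head's width, 36 mm; y through its thickness, 10 mm (grasp across this); z up, head 41 mm tall, from 20.5 mm below to 20.5 mm above this point. Under the head a round collar, 22 mm across, 6 mm high, its underside 26 mm below this point.
- square_key_tip (a point): Lowest point of the square key's blade, 63 mm below its head centre, same axes. Above it the flat steel blade, 16 mm (x) by 4 mm (y), starting 35 mm below the head centre; its last 10 mm taper to 5 by 1.6 mm. Between blade and collar a round neck, 4.4 mm thick and 9 mm long. The key is the same after a half turn about z.
- round_key_center (a point): Centre of the head of the other key, which stays in its slot: the same but for its round head, 41 mm in diameter and 10 mm thick. It stands in the block's other slot, 72 mm from the square one along both heads' x axes.
- key_block: Fixed wooden block, 150 mm (x) by 60 mm (y) by 50 mm high, origin at the centre of its underside. Two slots in its top, 18 mm (x) by 6 mm (y), 42 mm deep, at x = -36 mm and +36 mm; the keys' collars rest on its top. A key is free when lifted straight up by 40 mm.
- lock_mouth (a point): Centre of the keyway in the top face of the steel lock plate, 78 mm above the bench; x along the keyway, y across, z up. Keyway 17.6 by 5.6 mm with 2 mm chamfer; takes the key either way round, blade along x. Fully home: collar on the plate, head centre 26 mm above this point. Two sticky spring pins press on the blade's edges, first with the head centre about 43 mm above this point, then 34 mm.
- air_box: Fixed grey air supply box, 130 mm (x) by 110 mm (y) by 72 mm high, origin at the centre of its underside, a gauge and two brass outlets on its -x side. The lock plate, 56 mm square and 6 mm thick, is on the middle of its top. Pushing the key past each pin takes some 5 to 12 N; if it sticks, wiggle a little and push on. The key turns freely only when within 3 mm of home, and cannot come out while turned.
- lock_plug (a joint): Turn of the lock's plug under the plate, rad: 0 at rest (in line with the keyway), growing clockwise seen from above, stop at 1.5. A spring turns it back to 0 when let go; holding it at the stop takes about 0.16 N m. The blade has about 0.2 rad of play in the plug, so the key turns a little farther than the plug.
- chisel: Hand chisel with wooden handle, 183 mm long, lying on the bench between box and block; bystander.
- toe_bone: Small fossil toe bone, 67 x 82 x 30 mm, on the bench in front of the drawer cabinet; bystander.
- rock: Lump of rock, 58 x 56 x 29 mm, at the left rear of the bench; bystander.
Things that resemble listed ones, but are neither listed nor needed, are in the scene too. What is shaped like the part that bears square_key_center but blue is not meant.

How it is judged:
On the way, in this order (a step that is already met when the one before it is completed fails the run):
1. the square-headed key is fully home in the lock, not yet turned (z of square_key_center in the frame of lock_mouth below 0.029 m and horizontal distance between square_key_center and lock_mouth below 0.006 m and angle between square_key_center's own z axis and vertical below 0.12 rad and value of joint lock_plug below 0.6 rad), for 0.1 s.
2. the key, fully home, is turned a quarter clockwise (z of square_key_center in the frame of lock_mouth below 0.029 m and horizontal distance between square_key_center and lock_mouth below 0.006 m and angle between square_key_center's own z axis and vertical below 0.12 rad and value of joint lock_plug above 1.3 rad), for 0.3 s.
At the end, for the whole second after the job is handed in: The square-headed key is home in the lock (collar within 3 mm of the plate), the plug turned clockwise more than 1.3 rad and held there by the fingers on the key (over 2 N); the round-headed key is within 15 mm, and chisel, toe bone and rock within 30 mm, of where they were (all of step 2 and contact force between the fingers and square_key above 2 N and distance of round_key_center from where it was at the start of the episode below 0.015 m and distance of each of chisel, toe_bone, rock from where it was at the start of the episode below 0.03 m); the arm keeps its last pose, push and grip.
It fails at once if the round-headed key is pulled from its slot (distance of round_key_center from where it was at the start of the episode above 0.03 m).
It fails at once if a bystander is knocked away (distance of any of chisel, toe_bone, rock from where it was at the start of the episode above 0.06 m).
It also fails if it takes over 48 s, if anything falls off the work surface, if the arm or the gripper's body presses on something with over 40 N, if the wrist force passes 120 N, or if a joint passes its speed limit or range.

### The arm

A 6-joint arm with a two-finger parallel gripper is mounted at the origin on a cart in front of the work surface, level with it; the furniture and walls round the work are solid. World frame = base frame: x ahead of the robot, y to its left, z up, the work surface at z = 0. Lengths are in m, angles in rad, forces in N, time in s.
With the tool pointing down it reaches from about 0.275 to 0.75 m from the base axis. Payload 10.2 kg.
Tool frame: the origin (TCP) lies between the finger pads; the fingertips stand robot.tips_ahead ahead of it and the grasp point (between the pads) lies 6 mm ahead of it (robot.tips_ahead is the distance from the TCP to the fingertips, in m); z points along the fingers, y is the direction in which the jaws open and shut (so a half turn about z gives the same grasp; the last joint's range is limited). The gripper opens to 85 mm and grips with 20 to 120 N. Pads are 22 mm wide; open, the fingers measure 114 mm over their backs; the gripper's body (76 mm by 85 mm) begins 54 mm behind the grasp point. The pads swing forward as they close: fully open they stand 13 mm farther back than shut.
Start: joints at [1.121, 0.313, 1.498, -0, 1.331, -0.223], TCP at [0.118, 0.512, 0.231] pointing down, gripper open.
Joint ranges: [-2.94, 2.94], [-0.97, 2.17], [0.19, 2.56], [-1.23, 4.37], [0.02, 3.11], [-2.88, 2.88]. Speed limits (rad/s): [2.39, 2.39, 3.01, 3.14, 3.14, 3.14].

### API

Orientations are given as a 3x3 rotation matrix whose columns are the frame's x, y, z axes.
In Python, from cell import monitor, camera, camera_model, robot, spotter gives the robot as it stands.
- The arm moves only by the tool drive_tool, never from a script. Its argument "commands" is a list that holds one entry, the list of rows, each a list of 5 numbers: the shift along the tool's x, y, z in mm, then the turn about the tool's z in rad, then the finger opening in mm, from 0 to 85.4. A call has 1 to 8 rows; each row is the pose to reach, as a shift and turn from the pose commanded when the call began, along the tool's axes at that moment; what a row does not reach only later rows make up. A row lasts 1/10 s, in which the tool goes at most 50 mm and 8.59 degrees, less where a joint would pass 70% of its speed; a pose out of reach is approached as far as the arm can. A call with a gripper value outside its range is refused whole. The fingers move at their own pace and stop on an object; the grip force is fixed at half the most. Time passes only in rows, so rows that repeat a pose let the fingers close. It gives the time, the measured TCP pose, the force and the opening at its end, in the units of the state.
- monitor.get_state(): the state, without advancing time (a new reading comes with each control period).
- camera(name): name is "side" or "top" or "wrist"; returns (picture, depth): 384x512x3 uint8, red, green, blue; 384x512 float32, m along the optical axis (not along the pixel's ray), 0 where there is no reading.
- camera_model(name): a dict with "K" (3x3 intrinsics, pixels), "position" and "attitude" of the camera in the world. Camera axes: x right, y up, looking along -z (the intrinsics and any distortion apply to the point x, -y, -z); pixel columns grow to the right and rows downward; lengths in m; the calibration is good to about 2 mm. A picture is of the moment at which its call begins: read the wrist's pose just before it. camera_model takes no time and is no camera call; for the wrist camera it gives the pose at the moment of the call.
- robot.sign_off(): hands the job in, once; it reports no verdict.
Trained networks look in the newest picture that a camera, given by its name, has taken for a name from the list of things; names that differ only in an ending like _2 or _b are one class to them, and where a whole thing is asked for, a point or a joint stands for the part that bears it (a point fixed in the world has none). Each returns a list of dicts, best first, with "confidence" (0 to 1); they miss things now and then, are a little off and sometimes report something else, mostly with a low value. They report only what shows in the picture. A call takes as long as a camera call. They do not tell look-alikes from the thing itself.
- spotter.boxes_of(camera, thing): "box" ([left, top, right, bottom] in pixels, round what is visible of it).
- spotter.regions_of(camera, thing): "mask" (384x512 bool, what is visible of it) and "box" ([left, top, right, bottom] in pixels, round what is visible of it).
The state is a dict: "t": time; "joints": joint angles; "qd": joint speeds; "tau": joint torques, N m; "tool_pos": TCP position; "tcp_rot": TCP orientation; "contact_force": force on the tool from outside, world axes, zero at the start; "moment": the same for the moment, N m; "opening": finger opening in m.
Only numpy, scipy, OpenCV 4.12 (cv2) and the standard library are available. Lean on these libraries where they do the work, as an engineer would, in place of code of your own. Each camera call takes 0.05 s, during which the arm holds its last target.

## Working session

There is one attempt and no reset: what is moved stays moved. The work goes in short steps, Python scripts to look and compute and a tool call to move; the robot and the scene stay as the last step left them, time stands still between calls to the robot, and variables do not carry over. Pictures are saved under pics/ and viewed, and the job is handed in when it is done.

Besides the shell and the picture viewer there is one more tool, called in YAML: its name, and indented under it one key for each argument. drive_tool: Moves the arm, as the interface text tells. Its arguments: {"type":"object","properties":{"commands":{"type":"array"}},"required":["commands"]}

```bash
mkdir -p pics; ls; python3 - <<'E'
from cell import monitor,camera,camera_model,robot,spotter
import cv2,numpy as np
s=monitor.get_state();print({k:np.round(v,3).tolist() for k,v in s.items()}, robot.tips_ahead)
for n in ["top","side","wrist"]:
    p,d=camera(n);cv2.imwrite(f"pics/{n}0.png",p[:,:,::-1]);np.save(f"{n}0.npy",d)
    m=camera_model(n);print(n,{k:np.round(v,4).tolist() for k,v in m.items()})
    for t in ["square_key_center","round_key_center","key_block","air_box","lock_plug","lock_mouth","chisel"]:
        try: print(t,[(np.round(b["box"]).tolist(),round(b["confidence"],2)) for b in spotter.boxes_of(n,t)][:4])
        except Exception as e: print(t,e)
print(monitor.get_state()["t"])
E
```

```text
pics
{'t': 0.0, 'joints': [1.121, 0.313, 1.498, 0.0, 1.331, -0.223], 'qd': [-0.001, 0.001, 0.0, 0.0, -0.001, 0.001], 'tau': [-0.0, -41.226, -25.975, -0.0, 0.004, -0.0], 'tool_pos': [0.118, 0.511, 0.231], 'tcp_rot': [[-0.974, 0.225, -0.001], [0.225, 0.974, -0.001], [0.0, -0.001, -1.0]], 'contact_force': [0.322, 1.144, -0.003], 'moment': [0.072, 0.049, -0.012], 'opening': 0.086} 0.025
top {'K': [[433.2971, 0.0, 256.4654], [0.0, 433.2971, 196.4069], [0.0, 0.0, 1.0]], 'position': [0.4356, -0.1387, 1.0438], 'attitude': [[-0.0164, 0.9922, -0.1235], [-0.9997, -0.0183, -0.015], [-0.0172, 0.1233, 0.9922]]}
square_key_center [([374.0, 154.0, 398.0, 184.0], 0.81)]
round_key_center [([334.0, 198.0, 345.0, 217.0], 0.49)]
key_block [([316.0, 191.0, 350.0, 261.0], 0.94)]
air_box [([139.0, 192.0, 204.0, 264.0], 0.91), ([172.0, 140.0, 202.0, 165.0], 0.23)]
lock_plug []
lock_mouth [([139.0, 193.0, 203.0, 264.0], 0.87)]
chisel [([249.0, 160.0, 273.0, 234.0], 0.7)]
side {'K': [[421.1944, 0.0, 256.6939], [0.0, 421.1944, 197.3057], [0.0, 0.0, 1.0]], 'position': [0.2058, -0.9362, 0.5828], 'attitude': [[0.9143, 0.1911, -0.357], [-0.4048, 0.4525, -0.7946], [0.0097, 0.871, 0.4911]]}
square_key_center [([235.0, 238.0, 252.0, 264.0], 0.88), ([326.0, 288.0, 366.0, 304.0], 0.69)]
round_key_center [([263.0, 233.0, 285.0, 257.0], 0.84)]
key_block [([216.0, 245.0, 299.0, 292.0], 0.83)]
air_box [([173.0, 166.0, 233.0, 208.0], 0.97)]
lock_plug []
lock_mouth [([173.0, 164.0, 232.0, 205.0], 0.8)]
chisel [([223.0, 211.0, 288.0, 238.0], 0.85)]
wrist {'K': [[315.332, 0.0, 259.1223], [0.0, 315.332, 189.5558], [0.0, 0.0, 1.0]], 'position': [0.0472, 0.5279, 0.3731], 'attitude': [[0.2245, -0.9348, -0.2751], [0.9745, 0.2156, 0.0628], [0.0006, -0.2822, 0.9594]]}
square_key_center []
round_key_center []
key_block []
air_box []
lock_plug []
lock_mouth []
chisel []
1.2
```

View images.

```bash
python3 - <<'E'
import cv2,numpy as np
t=cv2.imread("pics/top0.png")[120:290,110:420]; s=cv2.imread("pics/side0.png")[150:320,130:440]
cv2.imwrite("pics/a.png",np.vstack([cv2.resize(t,None,fx=1.75,fy=1.75,interpolation=2),cv2.resize(s,None,fx=1.75,fy=1.75,interpolation=2)]))
E
```

```text
(no output)
```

View pics/a.png

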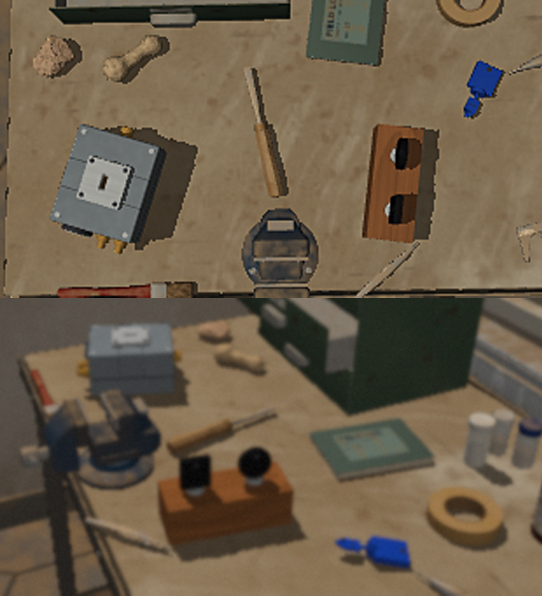

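View pics/top0.png

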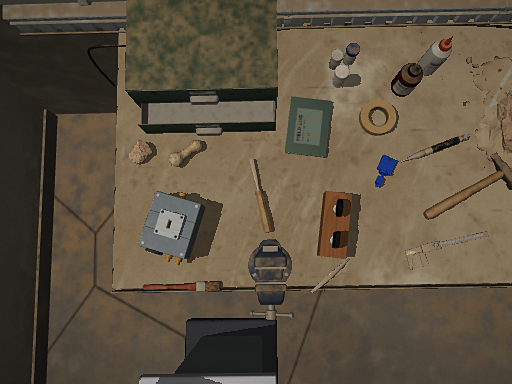

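View pics/side0.png

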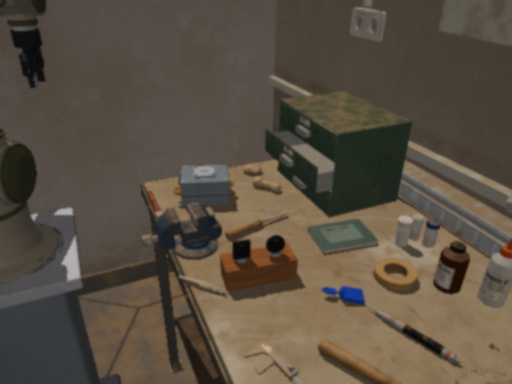

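The square key stands in the block's slot nearer the robot (top image about (337,240)), and the round one is at (341,208). The lock is on the grey box at about (168,226). The blue key is a decoy. A vise stands between block and box at (270,262).

```bash
cat > h.py <<'E'
import numpy as np,cv2
from cell import monitor,camera,camera_model,robot,spotter
def cloud(n,d,m=None):
    m=m or camera_model(n);K=np.array(m["K"]);v,u=np.mgrid[:384,:512]
    P=np.stack([(u-K[0,2])/K[0,0]*d,-(v-K[1,2])/K[1,1]*d,-d],-1)
    return P@np.array(m["attitude"]).T+np.array(m["position"])
def proj(n,X,m=None):
    m=m or camera_model(n);K=np.array(m["K"]);c=(np.array(X)-m["position"])@np.array(m["attitude"])
    return np.stack([K[0,0]*c[...,0]/-c[...,2]+K[0,2],K[1,1]*-c[...,1]/-c[...,2]+K[1,2]],-1)
def rect(P):
    r=cv2.minAreaRect(P[:,:2].astype(np.float32)*1000);b=cv2.boxPoints(r);return np.round(r[0],1),np.round(r[1],1),r[2],np.round(b).tolist()
E
python3 - <<'E'
from h import *
for n in ["top","side"]:
    d=np.load(f"{n}0.npy");P=cloud(n,d)
    boxes={"top":dict(block=(310,185,356,267),box=(130,185,212,272)),"side":dict(block=(210,230,303,297),box=(165,155,240,215))}[n]
    for k,(a,b,c,e) in boxes.items():
        Q=P[b:e,a:c].reshape(-1,3)
        for nm,lo,hi in dict(block=[("table",-.02,.01),("top",.042,.058),("head",.062,.12)],box=[("top",.066,.0745),("plate",.0752,.09)])[k]:
            q=Q[(Q[:,2]>lo)&(Q[:,2]<hi)]
            if len(q)>5: print(n,k,nm,len(q),"medz",np.round(np.median(q[:,2]),4),rect(q))
E
```

```text
top block table 1887 medz -0.0003 (array([ 492.9, -305.2]), array([110. , 196.1]), 88.19696807861328, [[393.0, -357.0], [589.0, -363.0], [593.0, -253.0], [397.0, -247.0]])
top block top 1519 medz 0.0497 (array([ 492.4, -303.3]), array([ 60.9, 150.2]), 81.96807861328125, [[414.0, -323.0], [563.0, -344.0], [571.0, -284.0], [422.0, -263.0]])
top block head 220 medz 0.0923 (array([ 493.2, -302.8]), array([ 10.7, 108.2]), 82.69901275634766, [[439.0, -301.0], [546.0, -315.0], [548.0, -304.0], [440.0, -291.0]])
top box top 2100 medz 0.0713 (array([497.5,  73. ]), array([110.3, 130. ]), 72.82332611083984, [[419.0, 40.0], [543.0, 1.0], [576.0, 106.0], [452.0, 145.0]])
top box plate 585 medz 0.0775 (array([499.1,  73. ]), array([102.6, 123.4]), 71.12882232666016, [[424.0, 44.0], [541.0, 4.0], [574.0, 102.0], [457.0, 142.0]])
side block table 3092 medz -0.0001 (array([ 519. , -252.5]), array([241.4, 218.6]), 66.47178649902344, [[371.0, -319.0], [571.0, -407.0], [667.0, -185.0], [467.0, -98.0]])
side block top 1319 medz 0.0495 (array([ 499.2, -256.1]), array([159.7, 154.3]), 82.14668273925781, [[412.0, -325.0], [565.0, -346.0], [586.0, -188.0], [434.0, -166.0]])
side block head 552 medz 0.0808 (array([ 494.8, -305. ]), array([ 15. , 109.3]), 80.27080535888672, [[440.0, -303.0], [547.0, -322.0], [550.0, -307.0], [442.0, -288.0]])
side box top 697 medz 0.0712 (array([499.2,  71.6]), array([114.7, 129.7]), 72.48910522460938, [[420.0, 36.0], [544.0, -3.0], [578.0, 107.0], [455.0, 146.0]])
side box plate 241 medz 0.0774 (array([461.5, -29.5]), array([276.6,  61.8]), 71.24994659423828, [[388.0, -151.0], [446.0, -170.0], [535.0, 92.0], [477.0, 111.0]])
```

```bash
cat >> h.py <<'E'
def go(x,y,z,yang,grasp=False):
    """print shift for TCP (measured pose base) to target; yang=world angle deg of tool y (mod 180)"""
    s=monitor.get_state();R=np.array(s["tcp_rot"]);d=(np.array([x,y,z])-s["tool_pos"])@R*1000
    a=np.degrees(np.arctan2(R[1,1],R[0,1]));t=np.radians(a-yang)
    print("t",round(s["t"],2),"pos",np.round(s["tool_pos"],4),"yang",round(a,2),"tilt",np.round(R[:,2],4),"shift",np.round(d,1),"turn",round(t,4),"F",np.round(s["contact_force"],1),"M",np.round(s["moment"],2),"open",round(s["opening"],4))
E
python3 -c "
from h import *
go(.44,.07,.231,72.6)"
```

```text
t 1.2 pos [0.1181 0.5115 0.2313] yang 77.01 tilt [-0.e+00 -1.e-04 -1.e+00] shift [-4.130e+02 -3.579e+02  3.000e-01] turn 0.0769 F [-0.1  0.2  0.4] M [-0.    0.03  0.08] open 0.0855
```

drive_tool:
  commands:
    - [[-50, -43, 0, 0.077, 60], [-98, -84, 0, 0.077, 60], [-145, -125, 0, 0.077, 60], [-190, -165, 0, 0.077, 60], [-235, -205, 0, 0.077, 60], [-280, -243, 0, 0.077, 60], [-325, -282, 0, 0.077, 60], [-370, -320, 0, 0.077, 60]]

```text
t: 2.0
tool_pos: [0.3545, 0.1865, 0.2316]
tcp_rot: [[-0.954, 0.299, 0.001], [0.299, 0.954, 0.0], [-0.001, 0.001, -1.0]]
contact_force: [1.0, 1.0, 0.3]
opening: 0.0596
```

drive_tool:
  commands:
    - [[-20, -20, 0, 0, 60], [-45, -40, 0, 0, 60], [-45, -40, 0, 0, 60], [-45, -40, 0, 0, 60], [-45, -40, 0, 0, 60]]

```text
t: 2.5
tool_pos: [0.3842, 0.1373, 0.2313]
tcp_rot: [[-0.954, 0.298, -0.0], [0.298, 0.954, 0.0], [0.0, 0.0, -1.0]]
contact_force: [0.4, 0.1, 0.4]
opening: 0.0599
```

```bash
python3 - <<'E'
from h import *
go(.44,.07,.231,72.6)
m=camera_model("wrist");p,d=camera("wrist");cv2.imwrite("pics/w1.png",p[:,:,::-1]);np.save("w1.npy",d);import pickle;pickle.dump(m,open("w1.pkl","wb"))
print(proj("wrist",[.4975,.073,.078],m))
E
```

```text
t 2.5 pos [0.3842 0.1373 0.2313] yang 72.64 tilt [-2.e-04  2.e-04 -1.e+00] shift [-73.4 -47.6   0.3] turn 0.0007 F [0.4 0.1 0.4] M [ 0.05 -0.02 -0.04] open 0.0599
[233.36564398 290.47995363]
```

View pics/w1.png

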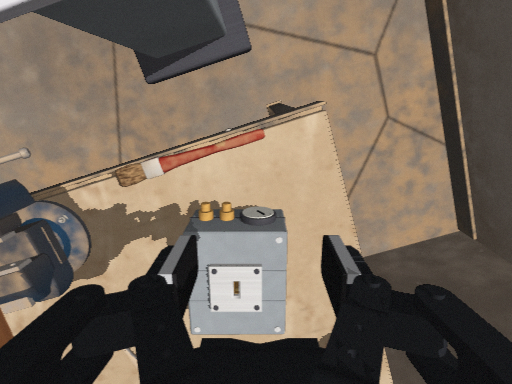

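```bash
cat >> h.py <<'E'
def onplane(n,uv,z,m):
    K=np.array(m["K"]);uv=np.atleast_2d(uv).astype(float)
    r=np.stack([(uv[:,0]-K[0,2])/K[0,0],-(uv[:,1]-K[1,2])/K[1,1],-np.ones(len(uv))],-1)@np.array(m["attitude"]).T
    return np.array(m["position"])+r*((z-m["position"][2])/r[:,2])[:,None]
E
python3 - <<'E'
from h import *;import pickle
m=pickle.load(open("w1.pkl","rb"));p=cv2.imread("pics/w1.png");d=np.load("w1.npy")
c=p[260:320,200:275];cv2.imwrite("pics/w1z.png",cv2.resize(c,None,fx=8,fy=8,interpolation=0))
P=cloud("wrist",d,m);q=P[225:335,185:292].reshape(-1,3)
for lo,hi in[(.066,.0745),(.0755,.083)]:
    k=q[(q[:,2]>lo)&(q[:,2]<hi)];print(len(k),np.median(k[:,2]),rect(k))
g=cv2.cvtColor(p,6)
mask=((g[260:320,200:275]<120)).astype(np.uint8)
n,l,st,ce=cv2.connectedComponentsWithStats(mask)
for i in range(1,n):
    if 8<st[i,4]<400: print(st[i]+[200,260,0,0,0],ce[i]+[200,260],onplane("wrist",ce[i]+[200,260],.078,m))
E
```

```text
7276 0.0707858621026535 (array([496.4,  76.2]), array([109.8, 129.4]), 72.83448028564453, [[418.0, 43.0], [542.0, 5.0], [574.0, 110.0], [451.0, 148.0]])
2216 0.07687014332245681 (array([497.2,  75.3]), array([55.2, 56.9]), 72.7552261352539, [[462.0, 57.0], [516.0, 41.0], [533.0, 93.0], [478.0, 110.0]])
[206 264  28  21  69] [214.2173913  269.26086957] [[0.46709917 0.06197732 0.078     ]]
[235 264  14   2  18] [241.77777778 264.77777778] [[0.47073506 0.09135021 0.078     ]]
[212 269   5   5  20] [213.7 270.9] [[0.46877229 0.06080092 0.078     ]]
[254 269   5   5  20] [256.1  270.95] [[0.48218396 0.1034945  0.078     ]]
[234 282   5  12  56] [236.01785714 287.16071429] [[0.49446573 0.07702778 0.078     ]]
[208 293   2  10  15] [208.6 297.4] [[0.4976667  0.04460619 0.078     ]]
[254 305   5   5  18] [256.38888889 307.33333333] [[0.52516704 0.09027738 0.078     ]]
[214 306   4   4  16] [215.5 307.5] [[0.51199412 0.04744623 0.078     ]]
```

View pics/w1z.png

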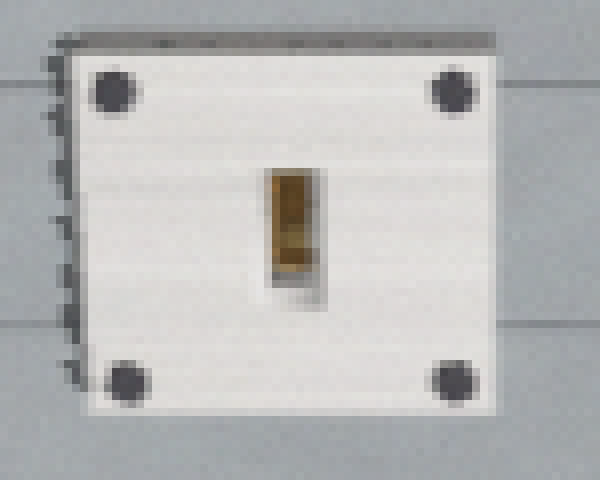

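```bash
python3 - <<'E'
from h import *
P=cloud("top",np.load("top0.npy"));q=P[235:300,240:300].reshape(-1,3);print(q[:,2].max(),rect(q[q[:,2]>.02]))
go(.34,-.27,.24,82)
E
```

```text
1.0438306777666402 (array([ 395.4, -152.7]), array([131.4,  72. ]), 0.5530701279640198, [[329.0, -117.0], [330.0, -189.0], [461.0, -188.0], [461.0, -116.0]])
t 2.55 pos [0.3842 0.1374 0.2313] yang 72.67 tilt [-0.e+00  1.e-04 -1.e+00] shift [ -79.2 -402.1   -8.7] turn -0.1629 F [0.3 0.2 0.5] M [-0.07  0.04  0.06] open 0.0597
```

drive_tool:
  commands:
    - [[-10, -50, -9, -0.05, 60], [-20, -100, -9, -0.1, 60], [-30, -150, -9, -0.163, 60], [-40, -200, -9, -0.163, 60], [-50, -250, -9, -0.163, 60], [-60, -300, -9, -0.163, 60], [-70, -350, -9, -0.163, 60], [-79, -402, -9, -0.163, 60]]

```text
t: 3.35
tool_pos: [0.3409, -0.2615, 0.2405]
tcp_rot: [[-0.99, 0.139, 0.001], [0.139, 0.99, -0.0], [-0.001, -0.0, -1.0]]
contact_force: [1.1, 0.3, -0.0]
opening: 0.0599
```

drive_tool:
  commands:
    - [[0, 0, 0, 0, 60], [0, 0, 0, 0, 60], [0, 0, 0, 0, 60]]

```text
t: 3.65
tool_pos: [0.3415, -0.2588, 0.2404]
tcp_rot: [[-0.99, 0.139, 0.0], [0.139, 0.99, 0.0], [-0.0, 0.0, -1.0]]
contact_force: [-0.2, 0.6, 0.6]
opening: 0.0599
```

```bash
python3 - <<'E'
from h import *
go(.34,-.27,.24,82)
m=camera_model("wrist");p,d=camera("wrist");cv2.imwrite("pics/w2.png",p[:,:,::-1]);np.save("w2.npy",d);import pickle;pickle.dump(m,open("w2.pkl","wb"))
print([(b["box"],b["confidence"]) for b in spotter.boxes_of("wrist","square_key_center")])
P=cloud("wrist",d,m);q=P.reshape(-1,3);q=q[(abs(q[:,0]-.49)<.12)&(abs(q[:,1]+.3)<.08)]
for lo,hi in[(.043,.055),(.062,.11),(.09,.11)]:
    k=q[(q[:,2]>lo)&(q[:,2]<hi)];print(len(k),np.median(k[:,2]),rect(k))
E
```

```text
t 3.65 pos [ 0.3415 -0.2588  0.2404] yang 82.04 tilt [ 1.e-04  3.e-04 -1.e+00] shift [ -0.  -11.3   0.4] turn 0.0006 F [-0.2  0.6  0.6] M [0.03 0.04 0.01] open 0.0599
[([233.5, 255.4, 248.7, 304.0], 0.91)]
4477 0.048800994488297944 (array([ 492.5, -301.2]), array([ 59.9, 152.2]), 82.3690185546875, [[413.0, -321.0], [564.0, -341.0], [572.0, -282.0], [421.0, -261.0]])
703 0.09035509709535261 (array([ 483.2, -299.5]), array([10.3, 91.1]), 82.19441986083984, [[437.0, -298.0], [528.0, -311.0], [529.0, -301.0], [439.0, -288.0]])
363 0.09435870755236303 (array([ 480.5, -299. ]), array([10.3, 85.3]), 82.49105072021484, [[438.0, -299.0], [522.0, -310.0], [523.0, -299.0], [439.0, -288.0]])
```

View pics/w2.png

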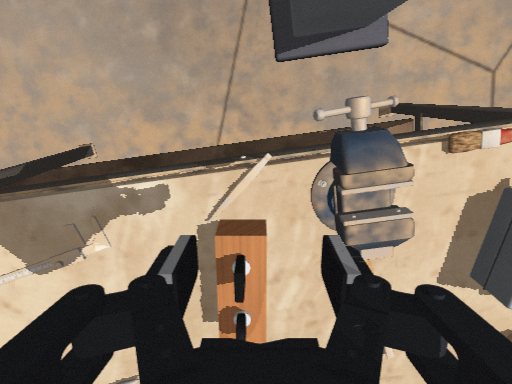

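```bash
python3 -c "
from h import *
go(.4568,-.2972,.085,82.2)"
```

```text
t 3.75 pos [ 0.3416 -0.2588  0.2405] yang 82.06 tilt [ 3.e-04 -2.e-04 -1.e+00] shift [-119.4  -22.1  155.5] turn -0.0024 F [ 0.5  0.7 -0.8] M [ 0.01 -0.02 -0.02] open 0.0595
```

drive_tool:
  commands:
    - [[-40, -8, 20, -0.002, 40], [-80, -15, 50, -0.002, 40], [-119, -22, 70, -0.002, 40], [-119, -22, 70, -0.002, 40], [-119, -22, 70, -0.002, 40], [-119, -22, 70, -0.002, 40]]

```text
t: 4.35
tool_pos: [0.4557, -0.2981, 0.1715]
tcp_rot: [[-0.99, 0.138, 0.001], [0.138, 0.99, -0.001], [-0.001, -0.001, -1.0]]
contact_force: [-1.3, 0.2, 0.0]
opening: 0.0398
```

```bash
python3 - <<'E'
from h import *
go(.4568,-.2972,.085,82.2)
for n in["side","wrist"]:
    p,d=camera(n);cv2.imwrite(f"pics/{n}3.png",p[:,:,::-1])
a=cv2.imread("pics/wrist3.png");b=cv2.imread("pics/side3.png")[150:300,190:320];cv2.imwrite("pics/b3.png",np.hstack([cv2.resize(a,(400,300)),cv2.resize(b,(345,300*345*150//130//345))[:300] if 0 else cv2.resize(b,(260,300),interpolation=2)]))
E
```

```text
t 4.35 pos [ 0.4557 -0.2981  0.1715] yang 82.09 tilt [ 0.0011 -0.0012 -1.    ] shift [-0.8  1.1 86.5] turn -0.0019 F [-1.3  0.2  0. ] M [ 0.01 -0.05  0.02] open 0.0398
```

View pics/b3.png

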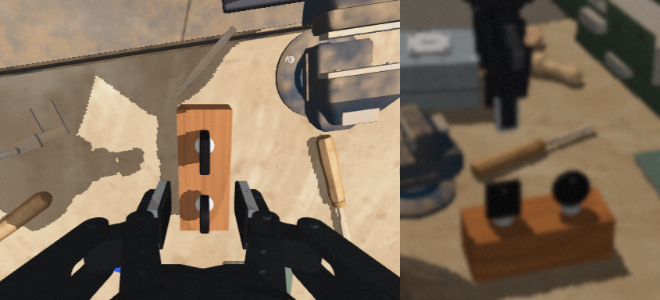

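```bash
python3 -c "
from h import *
go(.4568,-.2975,.085,82.2)
print(proj('wrist',[[.4568,-.2975,.0965],[.4921,-.302,.05]])*400/512)"
```

```text
t 4.45 pos [ 0.4556 -0.2984  0.1718] yang 82.05 tilt [ 0.0015 -0.0016 -1.    ] shift [-0.9  1.2 86.8] turn -0.0026 F [-0.3  0.1 -0.3] M [-0.03 -0.01  0.03] open 0.0402
[[203.54917987 158.2096271 ]
 [203.72363441 174.41450922]]
```

drive_tool:
  commands:
    - [[-1, 1, 20, -0.002, 40], [-1, 1, 50, -0.002, 40], [-1, 1, 75, -0.002, 40], [-1, 1, 86, -0.002, 40], [-1, 1, 86, -0.002, 40], [-1, 1, 86, -0.002, 40]]

```text
t: 5.05
tool_pos: [0.4574, -0.2983, 0.0858]
tcp_rot: [[-0.991, 0.137, 0.002], [0.137, 0.991, -0.002], [-0.002, -0.001, -1.0]]
contact_force: [-0.8, 0.3, 0.7]
opening: 0.04
```

```bash
python3 - <<'E'
from h import *
go(.4568,-.2972,.085,82.2)
p,d=camera("wrist");cv2.imwrite(f"pics/w4.png",p[:,:,::-1])
E
```

```text
t 5.05 pos [ 0.4574 -0.2983  0.0858] yang 82.15 tilt [ 0.0016 -0.0015 -1.    ] shift [0.7 1.  0.8] turn -0.0008 F [-0.8  0.3  0.7] M [0.07 0.01 0.02] open 0.04
```

View pics/w4.png

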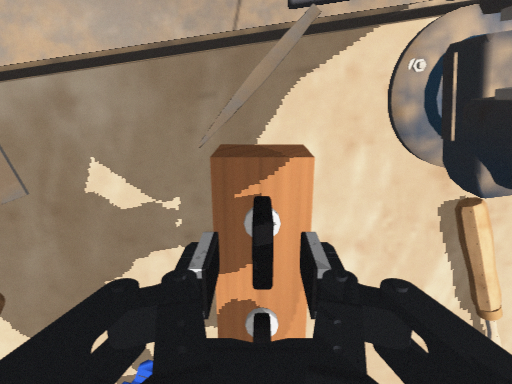

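drive_tool:
  commands:
    - [[0, 1, 0, 0, 30], [0, 1, 0, 0, 15], [0, 1, 0, 0, 0], [0, 1, 0, 0, 0], [0, 1, 0, 0, 0], [0, 1, 0, 0, 0], [0, 1, 0, 0, 0]]

```text
t: 5.8
tool_pos: [0.4574, -0.297, 0.0851]
tcp_rot: [[-0.991, 0.136, 0.001], [0.136, 0.991, -0.001], [-0.001, -0.001, -1.0]]
contact_force: [-0.9, 1.7, 5.8]
opening: 0.008
```

```bash
python3 - <<'E'
from h import *
go(.4568,-.2972,.085,82.2)
E
```

```text
t 5.8 pos [ 0.4574 -0.297   0.0851] yang 82.17 tilt [ 9.e-04 -8.e-04 -1.e+00] shift [ 0.6 -0.3  0.1] turn -0.0006 F [-0.9  1.7  5.8] M [ 0.27  0.12 -0.02] open 0.008
```

drive_tool:
  commands:
    - [[0, 1, -8, 0, 0], [0, 1, -20, 0, 0], [0, 1, -35, 0, 0], [0, 1, -50, 0, 0], [0, 1, -75, 0, 0], [0, 1, -110, 0, 0], [0, 1, -110, 0, 0], [0, 1, -110, 0, 0]]

```text
t: 6.6
tool_pos: [0.4574, -0.2958, 0.1952]
tcp_rot: [[-0.991, 0.136, 0.001], [0.136, 0.991, -0.001], [-0.001, -0.001, -1.0]]
contact_force: [-0.2, -0.1, -0.1]
opening: 0.0081
```

```bash
python3 - <<'E'
from h import *
go(.497,.0745,.205,72.7)
for n in["side","wrist"]:
    p,d=camera(n);cv2.imwrite(f"pics/{n}5.png",p[:,:,::-1])
a=cv2.imread("pics/wrist5.png");b=cv2.imread("pics/side5.png")[130:280,190:320];cv2.imwrite("pics/b5.png",np.hstack([cv2.resize(a,(400,300)),cv2.resize(b,(260,300),interpolation=2)]))
E
```

```text
t 6.6 pos [ 0.4574 -0.2958  0.1952] yang 82.16 tilt [ 0.0012 -0.0011 -1.    ] shift [ 11.2 372.2 -10.1] turn 0.1652 F [-0.2 -0.1 -0.1] M [0.04 0.03 0.04] open 0.0081
```

View pics/b5.png

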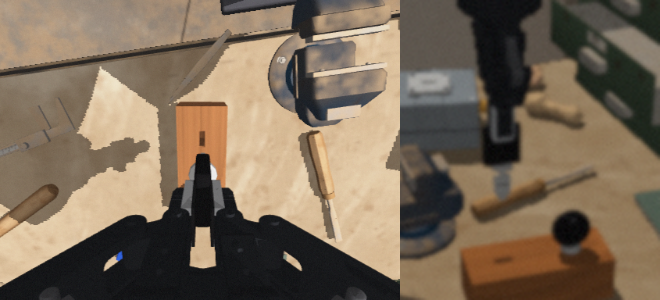

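drive_tool:
  commands:
    - [[0, 25, -40, 0.0, 0], [0, 65, -55, 0.05, 0], [2, 110, -55, 0.1, 0], [4, 160, -55, 0.165, 0], [6, 210, -55, 0.165, 0], [8, 260, -55, 0.165, 0], [10, 310, -55, 0.165, 0], [11, 350, -55, 0.165, 0]]

```text
t: 7.5
tool_pos: [0.4935, 0.055, 0.2485]
tcp_rot: [[-0.955, 0.296, -0.002], [0.296, 0.955, 0.0], [0.002, -0.0, -1.0]]
contact_force: [1.4, -0.2, -0.2]
opening: 0.0078
```

drive_tool:
  commands:
    - [[0, 20, 20, 0, 0], [0, 22, 45, 0, 0], [0, 22, 60, 0, 0], [0, 22, 60, 0, 0], [0, 22, 60, 0, 0]]

```text
t: 8.0
tool_pos: [0.5006, 0.0733, 0.1893]
tcp_rot: [[-0.955, 0.297, -0.001], [0.297, 0.955, 0.0], [0.001, -0.0, -1.0]]
contact_force: [-0.2, 0.6, -0.5]
opening: 0.0077
```

```bash
python3 - <<'E'
from h import *
go(.497,.0752,.175,72.7)
m=camera_model("wrist")
for n in["side","wrist","top"]:
    p,d=camera(n);cv2.imwrite(f"pics/{n}6.png",p[:,:,::-1]);np.save(n+"6.npy",d)
import pickle;pickle.dump(m,open("w6.pkl","wb"))
for n in["side","wrist","top"]: print(n,proj(n,[[.497,.0752,.078]]))
a=cv2.imread("pics/wrist6.png");b=cv2.imread("pics/side6.png")[110:220,150:260];cv2.imwrite("pics/b6.png",np.hstack([cv2.resize(a,(400,300)),cv2.resize(b,(300,300),interpolation=2)]))
E
```

```text
t 8.0 pos [0.5006 0.0733 0.1893] yang 72.7 tilt [-7.e-04  1.e-04 -1.e+00] shift [ 4.   0.7 14.3] turn -0.0 F [-0.2  0.6 -0.5] M [ 0.01 -0.    0.01] open 0.0077
side [[202.68890591 170.46619359]]
wrist [[259.82275501 182.08572361]]
top [[167.81500917 224.14059085]]
```

View pics/b6.png

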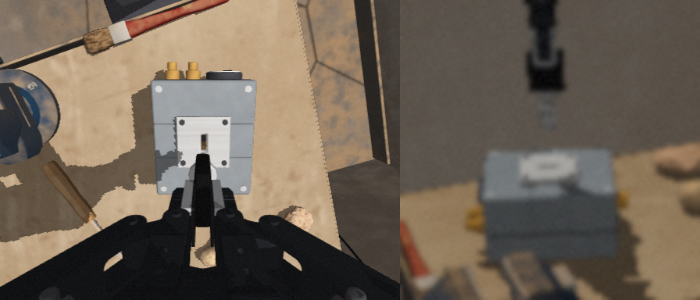

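```bash
python3 - <<'E'
from h import *;import pickle
m=pickle.load(open("w6.pkl","rb"));p=cv2.imread("pics/wrist6.png");d=np.load("wrist6.npy")
y0,y1,x0,x1=140,300,215,310
cv2.imwrite("pics/w6z.png",cv2.resize(p[y0:y1,x0:x1],None,fx=5,fy=3.7*1.35,interpolation=0)[:600*2])
g=cv2.cvtColor(p,6);mask=(g[140:230,220:300]<110).astype(np.uint8)
n,l,st,ce=cv2.connectedComponentsWithStats(mask)
S=[]
for i in range(1,n):
    if 8<st[i,4]<100: w=onplane("wrist",ce[i]+[220,140],.078,m)[0];print(st[i]+[220,140,0,0,0],w);S.append(w)
P=cloud("wrist",d,m)
for (u,v) in [(262,195),(260,200),(258,205),(262,215),(258,230),(262,240),(260,260)]: print(u,v,np.round(P[v,u],4))
E
```

```text
[230 153   6   7  35] [0.46885803 0.06071107 0.078     ]
[285 153   6   7  33] [0.48213396 0.10333095 0.078     ]
[231 205   6   7  32] [0.51153245 0.04734634 0.078     ]
[284 205   6   7  30] [0.52500004 0.09016727 0.078     ]
262 195 [0.493  0.0778 0.1259]
260 200 [0.4832 0.0793 0.1665]
258 205 [0.4824 0.0784 0.1764]
262 215 [0.4833 0.0802 0.1899]
258 230 [0.4865 0.0772 0.1988]
262 240 [0.4912 0.0776 0.2   ]
260 260 [0.5009 0.0737 0.1995]
```

View pics/w6z.png

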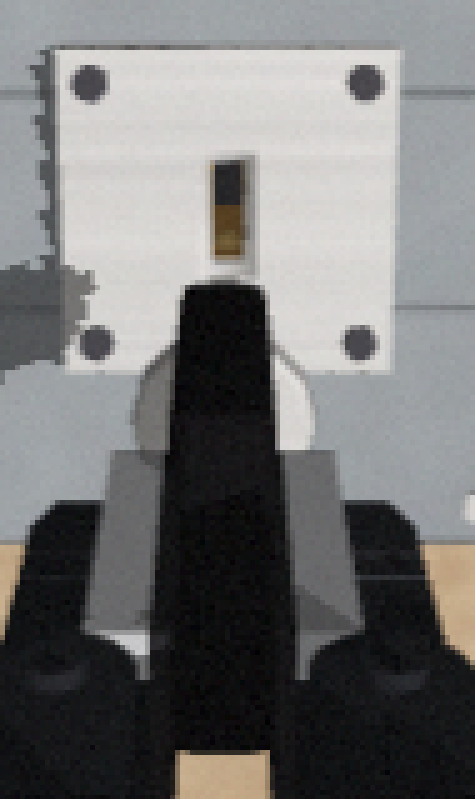

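```bash
python3 - <<'E'
from h import *;import pickle
m=pickle.load(open("w6.pkl","rb"));p=cv2.imread("pics/wrist6.png");d=np.load("wrist6.npy")
P=cloud("wrist",d,m)
T=np.array([.5006,.0733,.1893]);a=np.radians(72.7-90);kx=np.array([np.cos(a),np.sin(a)]);ky=np.array([-kx[1],kx[0]])
sel=np.zeros(d.shape,bool);sel[190:300,240:282]=1
q=P[sel&(P[...,2]>.1965)&(P[...,2]<.204)];r=(q[:,:2]-T[:2])*1000
u,v=r@kx,r@ky
print(len(q),np.median(q[:,2]),"x",np.percentile(u,[0,1,99,100]),"y",np.percentile(v,[0,1,50,99,100]))
L=(np.array([.49688,.07539])-T[:2])*1000;print("lock rel TCP in key axes",L@kx,L@ky)
g=cv2.cvtColor(p,6);
for row in (215,225,245,265,280): print(row,g[row,240:285].tolist())
E
```

```text
1464 0.19914297882276644 x [-18.96416995 -18.48133034  16.4247431   17.5956558 ] y [-8.78878248 -7.73243954  0.44575947  9.20121939 10.1113067 ]
lock rel TCP in key axes -4.173223660973032 0.8892155393914608
215 [164, 159, 150, 119, 91, 103, 111, 111, 115, 86, 12, 15, 16, 10, 17, 14, 13, 17, 15, 12, 14, 12, 14, 15, 13, 15, 15, 7, 14, 131, 212, 210, 219, 219, 192, 154, 156, 166, 163, 164, 164, 164, 162, 164, 164]
225 [161, 143, 110, 112, 115, 113, 110, 111, 90, 11, 22, 12, 18, 21, 24, 24, 16, 17, 21, 20, 22, 22, 25, 23, 21, 22, 24, 21, 15, 23, 132, 212, 213, 211, 212, 210, 213, 195, 153, 157, 162, 159, 161, 155, 159]
245 [104, 106, 106, 110, 101, 99, 61, 23, 16, 19, 15, 12, 10, 15, 14, 11, 16, 11, 14, 15, 9, 13, 12, 12, 18, 13, 13, 15, 14, 11, 17, 18, 65, 100, 104, 105, 107, 106, 105, 105, 106, 104, 105, 96, 63]
265 [100, 106, 105, 104, 84, 22, 20, 19, 23, 16, 16, 13, 10, 5, 5, 10, 15, 12, 14, 11, 17, 9, 12, 13, 15, 14, 12, 16, 17, 14, 16, 20, 21, 13, 49, 83, 80, 76, 79, 77, 80, 80, 77, 79, 78]
280 [21, 25, 13, 10, 24, 20, 20, 21, 21, 10, 13, 13, 7, 17, 12, 15, 11, 18, 13, 8, 17, 14, 15, 20, 15, 10, 15, 13, 14, 9, 19, 21, 18, 17, 18, 14, 15, 16, 19, 12, 17, 14, 19, 14, 25]
```

drive_tool:
  commands:
    - [[3.5, 0.7, 0, 0, 0], [3.5, 0.7, 15, 0, 0], [3.5, 0.7, 30, 0, 0], [3.5, 0.7, 36, 0, 0], [3.5, 0.7, 36, 0, 0], [3.5, 0.7, 36, 0, 0]]

```text
t: 8.75
tool_pos: [0.4978, 0.0751, 0.154]
tcp_rot: [[-0.955, 0.297, 0.001], [0.297, 0.955, -0.0], [-0.001, 0.0, -1.0]]
contact_force: [-0.7, -0.0, -0.5]
opening: 0.0083
```

```bash
python3 - <<'E'
from h import *
go(.4970,.0752,.1131,72.7)
m=camera_model("wrist")
for n in["side","wrist"]:
    p,d=camera(n);cv2.imwrite(f"pics/{n}7.png",p[:,:,::-1])
a=cv2.imread("pics/wrist7.png")[130:310,180:340];b=cv2.imread("pics/side7.png")[120:210,160:240];cv2.imwrite("pics/b7.png",np.hstack([cv2.resize(a,(400,450)),cv2.resize(b,(400,450),interpolation=2)]))
E
```

```text
t 8.75 pos [0.4978 0.0751 0.154 ] yang 72.71 tilt [ 9.e-04 -1.e-04 -1.e+00] shift [ 0.8 -0.2 40.9] turn 0.0001 F [-0.7 -0.  -0.5] M [-0.01 -0.03  0.01] open 0.0083
```

View pics/b7.png

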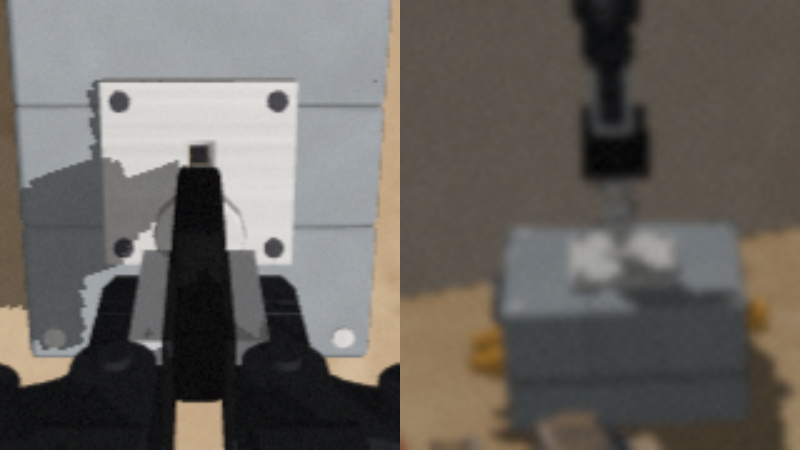

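drive_tool:
  commands:
    - [[0, 0, 4, 0, 0], [0, 0, 8, 0, 0], [0, 0, 11, 0, 0], [0, 0, 14, 0, 0], [0, 0, 14, 0, 0]]

```text
t: 9.35
tool_pos: [0.4974, 0.0751, 0.1389]
tcp_rot: [[-0.955, 0.297, -0.001], [0.297, 0.955, 0.0], [0.001, -0.0, -1.0]]
contact_force: [0.0, -0.5, -0.8]
opening: 0.0083
```

```bash
python3 -c "
from h import *
go(.4978,.0751,.1131,72.7)"
```

```text
t 9.35 pos [0.4974 0.0751 0.1389] yang 72.71 tilt [-5.e-04  0.e+00 -1.e+00] shift [-0.4  0.1 25.8] turn 0.0001 F [ 0.  -0.5 -0.8] M [-0.03 -0.1  -0.  ] open 0.0083
```

drive_tool:
  commands:
    - [[0, 0, 4, 0, 0], [0, 0, 7, 0, 0], [0, 0, 9, 0, 0], [0, 0, 11, 0, 0], [0, 0, 13, 0, 0], [0, 0, 13, 0, 0]]

```text
t: 9.95
tool_pos: [0.4976, 0.0752, 0.1264]
tcp_rot: [[-0.955, 0.297, 0.0], [0.297, 0.955, 0.0], [-0.0, 0.0, -1.0]]
contact_force: [-0.3, -0.1, 0.9]
opening: 0.0081
```

```bash
python3 -c "
from h import *
go(.4978,.0751,.1131,72.7)"
```

```text
t 9.95 pos [0.4976 0.0752 0.1264] yang 72.71 tilt [ 3.e-04  1.e-04 -1.e+00] shift [-0.2 -0.  13.3] turn 0.0001 F [-0.3 -0.1  0.9] M [ 0.07 -0.01 -0.  ] open 0.0081
```

drive_tool:
  commands:
    - [[0, 0, 3, 0, 0], [0, 0, 5, 0, 0], [0, 0, 7, 0, 0], [0, 0, 9, 0, 0], [0, 0, 11, 0, 0], [0, 0, 12, 0, 0], [0, 0, 12, 0, 0]]

```text
t: 10.65
tool_pos: [0.4979, 0.0753, 0.1145]
tcp_rot: [[-0.955, 0.297, 0.001], [0.297, 0.955, 0.0], [-0.001, 0.001, -1.0]]
contact_force: [0.8, 2.1, 0.9]
opening: 0.0079
```

```bash
python3 - <<'E'
from h import *
go(.4978,.0751,.1131,72.7)
for n in["side","wrist"]:
    p,d=camera(n);cv2.imwrite(f"pics/{n}8.png",p[:,:,::-1])
a=cv2.imread("pics/wrist8.png")[130:310,180:340];b=cv2.imread("pics/side8.png")[120:210,160:240];cv2.imwrite("pics/b8.png",np.hstack([cv2.resize(a,(400,450)),cv2.resize(b,(400,450),interpolation=2)]))
E
```

```text
t 10.65 pos [0.4979 0.0753 0.1145] yang 72.7 tilt [ 1.4e-03  2.0e-04 -1.0e+00] shift [ 0.1 -0.2  1.4] turn 0.0001 F [0.8 2.1 0.9] M [ 0.19 -0.36 -0.05] open 0.0079
```

View pics/b8.png

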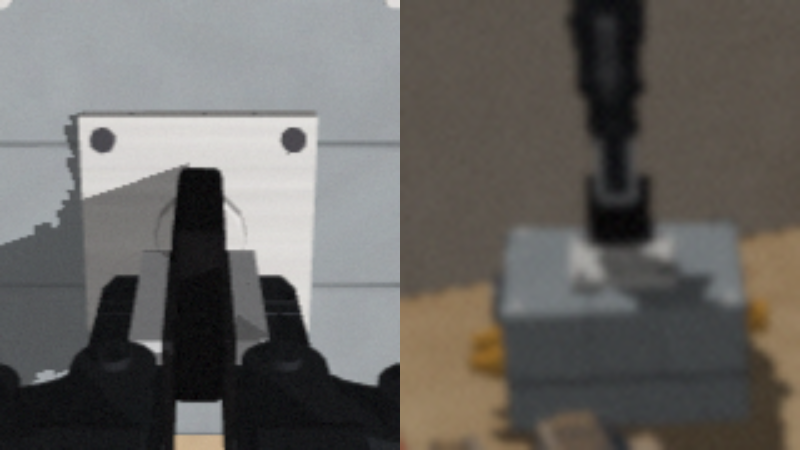

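drive_tool:
  commands:
    - [[0, 0, 1, 0, 0], [0, 0, 1.5, 0, 0], [0, 0, 1.5, 0, 0], [0, 0, 1.5, 0, 0]]

```text
t: 11.15
tool_pos: [0.4979, 0.0751, 0.1131]
tcp_rot: [[-0.955, 0.297, 0.001], [0.297, 0.955, -0.0], [-0.001, 0.0, -1.0]]
contact_force: [0.7, 1.5, 4.9]
opening: 0.0085
```

drive_tool:
  commands:
    - [[0, 0, 0.5, 0, 0], [0, 0, 0.5, 0, 0], [0, 0, 0.5, 0, 0]]

```text
t: 11.45
tool_pos: [0.498, 0.0752, 0.1131]
tcp_rot: [[-0.955, 0.297, 0.002], [0.297, 0.955, -0.0], [-0.002, 0.0, -1.0]]
contact_force: [0.3, 2.1, 9.8]
opening: 0.008
```

drive_tool:
  commands:
    - [[0, 0, 0, 0.12, 0], [0, 0, 0, 0.25, 0], [0.1, -0.1, 0, 0.38, 0], [0.1, -0.1, 0, 0.5, 0], [0.2, -0.2, 0, 0.62, 0], [0.2, -0.2, 0, 0.75, 0], [0.3, -0.3, 0, 0.88, 0], [0.3, -0.3, 0, 1.0, 0]]

```text
t: 12.25
tool_pos: [0.4979, 0.075, 0.1131]
tcp_rot: [[-0.261, 0.965, 0.002], [0.965, 0.261, -0.0], [-0.001, 0.002, -1.0]]
contact_force: [1.5, 1.4, 8.7]
opening: 0.0079
```

```bash
python3 -c "
from h import *
go(.4978,.0751,.1131,72.7-97.4)"
```

```text
t 12.25 pos [0.4979 0.075  0.1131] yang 15.13 tilt [ 2.5e-03 -2.0e-04 -1.0e+00] shift [ 0.2 -0.1  0. ] turn 0.6952 F [1.5 1.4 8.7] M [ 0.33 -0.51  0.22] open 0.0079
```

drive_tool:
  commands:
    - [[0, 0, 0, 0.12, 0], [0, 0, 0, 0.25, 0], [0, 0, 0, 0.37, 0], [0, 0, 0, 0.48, 0], [0, 0, 0, 0.58, 0], [0, 0, 0, 0.58, 0]]

```text
t: 12.85
tool_pos: [0.498, 0.075, 0.1131]
tcp_rot: [[0.308, 0.951, 0.003], [0.951, -0.308, 0.0], [0.001, 0.003, -1.0]]
contact_force: [3.1, 3.1, 8.0]
opening: 0.008
```

```bash
python3 -c "
from h import *
go(.4978,.0751,.1131,72.7-97.4)"
```

```text
t 12.85 pos [0.498  0.075  0.1131] yang -17.97 tilt [ 0.0028  0.     -1.    ] shift [-0.  -0.3  0. ] turn 0.1175 F [3.1 3.1 8. ] M [ 0.31 -0.57  0.14] open 0.008
```

drive_tool:
  commands:
    - [[0, 0, 0, 0.07, 0], [0, 0, 0, 0.07, 0], [0, 0, 0, 0.07, 0]]

```text
t: 13.15
tool_pos: [0.498, 0.075, 0.1131]
tcp_rot: [[0.372, 0.928, 0.003], [0.928, -0.372, -0.0], [0.001, 0.003, -1.0]]
contact_force: [3.2, 2.0, 7.4]
opening: 0.0084
```

```bash
python3 -c "
from h import *
go(.4978,.0751,.1131,72.7-97.4)"
```

```text
t 13.15 pos [0.498  0.075  0.1131] yang -21.82 tilt [ 0.0027 -0.     -1.    ] shift [-0.  -0.3 -0. ] turn 0.0503 F [3.2 2.  7.4] M [ 0.35 -0.58  0.14] open 0.0084
```

drive_tool:
  commands:
    - [[0, 0, 0, 0.05, 0], [0, 0, 0, 0.05, 0], [0, 0, 0, 0.05, 0]]

```text
t: 13.45
tool_pos: [0.4981, 0.075, 0.1131]
tcp_rot: [[0.417, 0.909, 0.003], [0.909, -0.417, -0.0], [0.001, 0.003, -1.0]]
contact_force: [3.8, 2.4, 7.8]
opening: 0.008
```

```bash
python3 -c "
from h import *
go(.4978,.0751,.1131,72.7-97.4)"
```

```text
t 13.45 pos [0.4981 0.075  0.1131] yang -24.65 tilt [ 2.9e-03 -2.0e-04 -1.0e+00] shift [-0.  -0.3  0. ] turn 0.0008 F [3.8 2.4 7.8] M [ 0.32 -0.62  0.42] open 0.008
```

drive_tool:
  commands:
    - [[0, 0, 0, 0.03, 0], [0, 0, 0, 0.03, 0], [0, 0, 0, 0.03, 0]]

```text
t: 13.75
tool_pos: [0.4981, 0.075, 0.1131]
tcp_rot: [[0.444, 0.896, 0.003], [0.896, -0.444, -0.0], [0.001, 0.003, -1.0]]
contact_force: [3.2, 1.3, 7.8]
opening: 0.0084
```

```bash
python3 - <<'E'
from h import *
go(.4978,.0751,.1131,72.7-97.4)
m=camera_model("wrist")
for n in["side","wrist","top"]:
    p,d=camera(n);cv2.imwrite(f"pics/{n}9.png",p[:,:,::-1]);np.save(n+"9.npy",d)
a=cv2.imread("pics/wrist9.png");b=cv2.imread("pics/side9.png")[120:210,160:240];cv2.imwrite("pics/b9.png",np.hstack([cv2.resize(a,(500,375)),cv2.resize(b,(300,375),interpolation=2)]))
go(.4978,.0751,.1131,72.7-97.4)
E
```

```text
t 13.75 pos [0.4981 0.075  0.1131] yang -26.35 tilt [ 2.9e-03 -4.0e-04 -1.0e+00] shift [ 0.  -0.3 -0. ] turn -0.0287 F [3.2 1.3 7.8] M [ 0.3  -0.59  0.55] open 0.0084
t 13.9 pos [0.4981 0.075  0.1131] yang -26.34 tilt [ 2.9e-03 -4.0e-04 -1.0e+00] shift [-0.  -0.3  0. ] turn -0.0287 F [3.3 2.5 8.4] M [ 0.32 -0.61  0.54] open 0.008
```

View pics/b9.png

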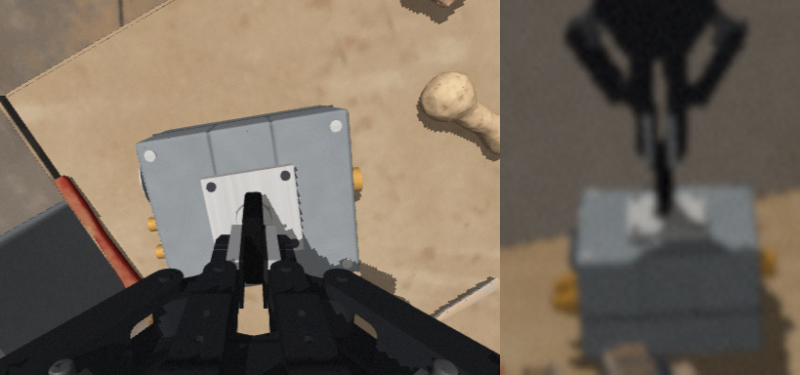

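View pics/top9.png

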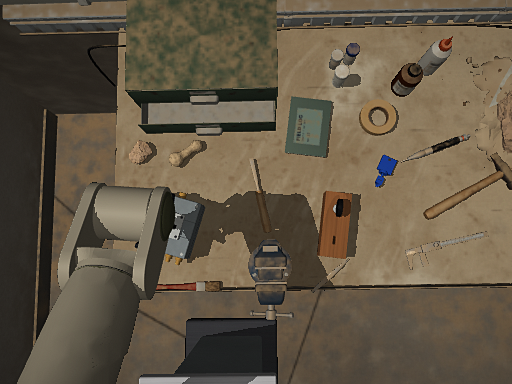

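The moment jumped at the stop (0.14 to 0.54 N m), the key is seated, and the bystanders haven't moved, so I'm handing in.

```bash
python3 -c "
from h import *
print(robot.sign_off()); go(.4978,.0751,.1131,-26.3)"
```

```text
the job is handed in; nothing more can be done
None
the job is handed in; nothing more can be done
```

I pulled the square-headed key from the block, pushed it fully home past both pins, and turned it clockwise to the stop. I handed in at about 14 s with the key still held turned in the grip. Sign-off reports no verdict, and the plug angle can't be read directly, so these are my last checks:

- **Seating:** the tool stopped at z 0.1131 m, the height I expected with the collar on the plate. It was pressing with about 8 N, and the tilt was under 0.003 rad.
- **Turn:** the tool turned about 1.73 rad. The moment rose from 0.14 to 0.54 N m over the last 0.08 rad, so the plug is at its stop.
- **Grip:** the finger opening stayed at about 8 mm although the head is 10 mm thick. The wrist pictures show the key square between the pads, with no slip.
- **Other things:** the last top picture shows the round key, chisel, toe bone and rock where they started. I compared these by eye only.
- **Disagreement:** the top and wrist cameras differed by about 2 mm in y on both the block and the lock. I used the wrist camera's values, and the key went in with low side forces.

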